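Free the marbling rake from its clamp and lay it in the wash tray

ROBOT

A 6-joint arm with a two-finger parallel gripper is mounted at the origin on the work surface. World frame = base frame: x ahead of the robot, y to its left, z up, the work surface at z = 0. Lengths are in mm, angles in rad, forces in N, time in s.
With the tool pointing down it reaches from about 350 to 925 mm from the base axis. Payload 6.4 kg.
Tool frame: the origin (TCP) lies on the centre line of the jaws, within the pads' length; the fingertips stand 25 mm ahead of it and the grasp point (between the pads) lies 6 mm ahead of it (manip.tips_ahead is the distance from the TCP to the fingertips, in mm); z points along the fingers, y is the line along which they close (so a half turn about z gives the same grasp; the last joint's range is limited). The gripper opens to 85 mm and grips with 20 to 120 N. Pads are 22 mm wide; open, the fingers measure 114 mm over their backs; the gripper's body (76 mm by 85 mm) begins 54 mm behind the grasp point. The pads swing forward as they close: fully open they stand 13 mm farther back than shut.
Start: joints at [-1.506, 0.245, 1.558, -0, 1.339, -0.174], TCP at [153.753, -631.565, 256.29] pointing down, gripper open.
Joint ranges: [-3.13, 3.13], [-1.02, 2.26], [0.13, 2.54], [-0.95, 4.09], [0.21, 2.88], [-2.74, 2.74]. Speed limits (rad/s): [2.57, 2.57, 3.14, 3.14, 3.14, 3.14].

INTERFACE

Orientations are given as a rotation vector (axis times angle).
In Python, from station import manip, eyes gives the robot as it stands. The module is installed in compiled form; this text tells all that it offers.
- The arm moves only by the shell command python3 -m crank 'ROWS' [OPENING]. ROWS is JSON, a list of rows, each a list of 2 entries, a list of its own where there are three numbers: the shift along the tool's x, y, z as a fraction of full scale, then the turn about the tool's z as a fraction of full scale. A call has 1 to 8 rows; each row shifts and turns the commanded pose from where the row before left it, along the tool's axes as they then stand; what a row does not reach is not made up. Full scale, the value 1, is 0.02 m for a shift and 0.08 rad for a turn. A row lasts 1/12 s, in which the tool goes at most 41.7 mm and 7.16 degrees, less where a joint would pass 70% of its speed; a pose out of reach is approached as far as the arm can. A call with a number of a shift or a turn outside -1 to 1 is refused whole. A call with a gripper value outside its range is refused whole. OPENING is the gripper command: -1 is fully open, 1 is shut, values between are in proportion, set as the call begins (- or left out, the last holds). The fingers move at their own pace and stop on an object; the grip force is fixed at half the most. Time passes only in rows, so rows that do not move let the fingers close. It gives the time, the measured TCP pose, the force, the opening and the grip force at its end, in the units of the state.
- manip.get_obs(): the state, without advancing time (a new reading comes with each control period).
- eyes.capture(name): name is "side" or "top" or "wrist"; returns a dict with "img" (384x512x3 uint8, red, green, blue), "depth" (384x512 float32, mm along the optical axis (not along the pixel's ray), 0 where there is no reading), "mtx" (3x3 intrinsics, pixels), "k1" (the pictures are not rectified: a ray, as slopes to the right and down, at radius r is drawn at 1 + k1 r^2 times it, then the intrinsics apply), "position" and "rotation" of the camera in the world; the wrist camera has in their place "tool_from_camera" (4x4, takes a point from camera to tool coordinates, whose origin is the TCP and whose axes are the flange's). Camera axes: x right, y up, looking along -z (the intrinsics and any distortion apply to the point x, -y, -z); pixel columns grow to the right and rows downward; lengths in mm; the calibration is good to about 2 mm. A picture is of the moment at which its call begins: read the wrist's pose just before it.
- manip.finish_job(): hands the job in; it is judged then, once.
The state is a dict: "time": time; "joint_positions": joint angles; "qvel": joint speeds; "tau": joint torques, N m; "tool_pos": TCP position; "tool_rot": TCP orientation; "ft_force": force on the tool from outside, world axes, zero at the start; "torque": the same for the moment, N m; "grip_width": opening from 0.0 (shut) to 1.0 (fully open); "grip_force": force on a finger pad.
Only numpy, scipy, OpenCV 4.12 (cv2) and the standard library are available. Lean on these libraries where they do the work, as an engineer would, in place of code of your own. Each camera call takes 0.05 s, during which the arm holds its last target. There are 200 camera calls.

TASK

The long marbling rake is held down in its cradle by the tilted thumbscrew clamp beside it: undo that screw by at least 75 degrees, finding by feel which way it loosens (one of the two clamps has a reverse thread), and leave the empty spare clamp's screw alone. Then lift the lopsided rake well clear, gripped near its balance point, which lies towards the brass head and shows in a trial lift, and carry it level to the steel wash tray. Lay it flat inside the tray, right side up, either way round, without dropping it or disturbing the jars and the bottle.

Things in the scene. Friction and masses are not known exactly. Their poses are not given: they have to be found in the camera images.
- clamp_a: A small grey clamp head fixed to the table; origin on the table under its upright. Its screw leans 35 deg from vertical, knob towards the robot side (-x). Two heads look the same: the one 0.10 m (level) from rake_place holds the rake, the other, 0.31 m off, is an empty spare. One has an ordinary thread, one a reverse thread; nothing shows which.
- clamp_b: A small grey clamp head fixed to the table; origin on the table under its upright. Its screw leans 35 deg from vertical, knob towards the robot side (-x). Two heads look the same: the one 0.10 m (level) from rake_place holds the rake, the other, 0.31 m off, is an empty spare. One has an ordinary thread, one a reverse thread; nothing shows which.
- grip_a (a point): The middle of the orange wing of clamp_a's knob: wing 42 mm long, 12 thick, 32 high along the screw axis; this point is 15 mm below its top face, 16 mm above its collar. Axes turn with the knob: z = screw axis, outwards (up, leaning 35 deg to the robot side), x = along the wing, y = across its thickness. Pinch across the thickness with the tool along the screw axis.
- grip_b (a point): The middle of the orange wing of clamp_b's knob: wing 42 mm long, 12 thick, 32 high along the screw axis; this point is 15 mm below its top face, 16 mm above its collar. Axes turn with the knob: z = screw axis, outwards (up, leaning 35 deg to the robot side), x = along the wing, y = across its thickness. Pinch across the thickness with the tool along the screw axis.
- knob_a (a joint): The turn of clamp_a's knob in its loosening direction, whichever that is: near 0 done up (up to 0.15 rad of play), 2.2 rad at the far stop. Turned the tightening way it jams rigidly at 0. Takes about 0.1 N m, stays where left; knob and spindle back out along the screw axis by 10 mm per rad. From 1.3 rad on the spindle tip no longer stops the rake from lifting straight up.
- knob_b (a joint): The turn of clamp_b's knob in its loosening direction, whichever that is: near 0 done up (up to 0.15 rad of play), 2.2 rad at the far stop. Turned the tightening way it jams rigidly at 0. Takes about 0.1 N m, stays where left; knob and spindle back out along the screw axis by 10 mm per rad. From 1.3 rad on the spindle tip no longer stops the rake from lifting straight up.
- rake_place (a point): Where the batten's middle rests in the cradle, 60 mm above the table; stays put. y = along the rake, brass head at -y; x = away from the clamps. Two aluminium U-posts 12 mm thick, 64 mm high: at y = -139 mm under the brass block (67 mm wide in x, slot 57) and at +117 mm under the tail (37 mm wide, slot 27); wooden plate below, top at 10 mm. The holding clamp stands at y = +85 mm, x = -45 mm.
- rake_mid (a point): Middle of the rake's batten: pale wood 280 mm long, 20 x 20 mm in section, blue tail, with a brass block (40 long, 50 wide, 28 high mm, flush below) and short steel teeth at its head; 0.55 to 0.85 kg. x = towards the head, z = up. The balance point lies 60 to 87 mm from this point towards the head, differing from run to run.
- rake_head (a point): The outer end face of the rake's brass block, on the batten's axis, 159 mm from rake_mid (the teeth stick out 16 mm more, look only).
- rake_tail (a point): The rake's blue tail end, 140 mm from rake_mid, on the batten's axis.
- tray_floor (a point): Centre of the inner floor of the shallow steel wash tray, 3 mm above the table: inside 364 mm along x by 154 mm along y, rim 15 mm above the inner floor, walls 3 mm. The rake lying in it has its axis 10 to 11 mm above this floor.
- jar_red: Closed red jar, 44 mm across, 60 mm high, loose; origin at the centre of its underside. Leave alone.
- jar_violet: Closed violet jar, 44 mm across, 60 mm high, loose; origin at the centre of its underside. Leave alone.
- glue_bottle: White bottle, 52 mm across, 110 mm high, loose; origin at the centre of its underside. Leave alone.

How it is judged:
By the outcome, as a careful person would: the job done as asked, in the order asked, and still so for the second after the job is handed in, with the robot touching nothing.
It also fails if it takes over 69 s, if anything falls off the work surface, if the arm or the gripper's body presses on something with over 40 N, if the wrist force passes 120 N, or if a joint passes its speed limit or range.

## Working session

There is one attempt and no reset: what is moved stays moved. The work goes in short steps, Python scripts to look and compute and a shell command to move; the robot and the scene stay as the last step left them, time stands still between calls to the robot, and variables do not carry over. Pictures are saved under pics/ and viewed, at most 10 in all, crops included, and the job is handed in when it is done.

```bash
mkdir -p pics
cat > h.py <<'E'
import numpy as np, cv2
from station import manip, eyes
from scipy.spatial.transform import Rotation as R
def cap(n):
    o=manip.get_obs(); c=eyes.capture(n)
    if n=="wrist":
        T=np.eye(4);T[:3,:3]=R.from_rotvec(o["tool_rot"]).as_matrix();T[:3,3]=o["tool_pos"]
        W=T@np.array(c["tool_from_camera"]);c["P"]=W[:3,3];c["Rm"]=W[:3,:3]
    else:
        c["P"]=np.array(c["position"]);r=np.array(c["rotation"]);c["Rm"]=r if r.shape==(3,3) else R.from_rotvec(r).as_matrix()
    return c
def rays(c,uv):
    uv=np.atleast_2d(np.array(uv,float)); K=np.array(c["mtx"])
    n=cv2.undistortPoints(uv.reshape(-1,1,2),K,np.array([c["k1"],0,0,0],float))[:,0]
    d=np.c_[n[:,0],-n[:,1],-np.ones(len(n))]
    return d@c["Rm"].T
def plane(c,uv,z):
    d=rays(c,uv); return c["P"]+d*((z-c["P"][2])/d[:,2])[:,None]
def dep(c,uv):
    uv=np.atleast_2d(uv); d=rays(c,uv); z=np.array([c["depth"][int(v),int(u)] for u,v in uv]); return c["P"]+d*z[:,None]
def save(c,n): cv2.imwrite("pics/"+n,cv2.cvtColor(c["img"],cv2.COLOR_RGB2BGR))
E
python3 - <<'E'
from h import *
import pickle
a=cap("top");b=cap("side");save(a,"top0.png");save(b,"side0.png")
pickle.dump((a,b),open("s0.pkl","wb"))
print(a["P"],a["Rm"],b["P"],b["Rm"],a["mtx"],a["k1"])
o=manip.get_obs();print(o)
E
```

```text
[ 516.86030611   78.48788161 1324.22288632] [[ 0.02262212  0.99669537 -0.0780165 ]
 [-0.99963661  0.02369493  0.01285274]
 [ 0.01465887  0.07769739  0.99686922]] [135.54892357 884.21654621 827.48277165] [[-0.8718615   0.2775982  -0.40348081]
 [-0.48938945 -0.52553246  0.69592643]
 [-0.01885434  0.80421071  0.59404515]] [[446.67606239   0.         254.14744075]
 [  0.         446.67606239 193.21000668]
 [  0.           0.           1.        ]] -0.07514651089060208
{'time': 0.1, 'joint_positions': array([-1.50610782e+00,  2.45748178e-01,  1.55892239e+00,  1.26443547e-05,
        1.33868200e+00, -1.74112315e-01]), 'qvel': array([ 0.00047568, -0.00188774, -0.0023333 , -0.00161707,  0.00025911,
       -0.001881  ]), 'tau': array([ 4.78934780e-06, -4.30672932e+01, -3.27127862e+01, -1.62579427e-04,
        2.83100155e-03,  1.38681804e-05]), 'tool_pos': array([ 153.71966385, -631.08262818,  255.27167222]), 'tool_rot': array([-3.11748169e+00, -3.74003014e-01, -1.70374599e-04]), 'ft_force': array([-0.9749548 ,  0.99814208, -0.51500505]), 'torque': array([ 0.0124249 ,  0.00108854, -0.04151619]), 'grip_force': 0.0, 'grip_width': 1.0013123953004242}
```

View pics/top0.png

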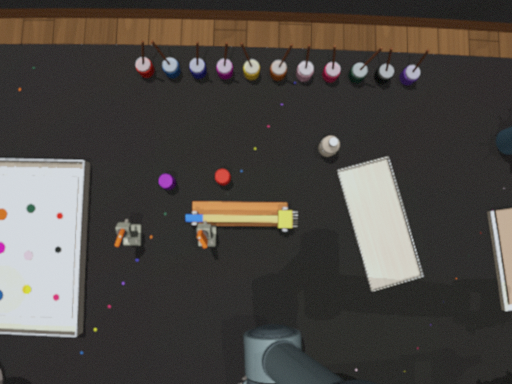

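View pics/side0.png

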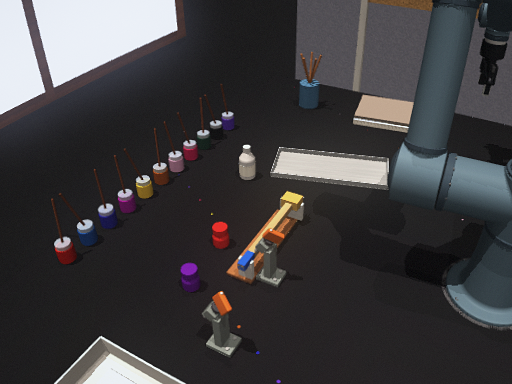

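The top view shows the rake along y (tail at 187,218, brass head at 285,219), the holding clamp at (205,236), the spare at (128,235), the tray at (380,223), the jars at (166,181) and (223,177), and the bottle at (330,146). The side view agrees.

Run:
```python
from h import *
import pickle
a,b=pickle.load(open("s0.pkl","rb"))
hsv=cv2.cvtColor(a["img"],cv2.COLOR_RGB2HSV)
def m(lo,hi,box):
    k=cv2.inRange(hsv,np.array(lo),np.array(hi)); z=np.zeros_like(k); x0,y0,x1,y1=box; z[y0:y1,x0:x1]=k[y0:y1,x0:x1]; return z
def cen(k): v,u=np.nonzero(k); return np.array([u.mean(),v.mean()]),len(u)
tail=cen(m((100,120,60),(125,255,255),(180,205,212,230)));brass=cen(m((22,100,100),(35,255,255),(270,205,300,232)))
print("tail",tail,plane(a,tail[0],70),"brass",brass,plane(a,brass[0],78))
for n,bx in(("hold",(190,224,218,252)),("spare",(110,215,145,250))):
    k=m((3,140,90),(16,255,255),bx); c,nn=cen(k); print(n,c,nn,cv2.minAreaRect(cv2.findNonZero(k)),plane(a,c,120),dep(a,c))
k=m((0,0,130),(60,90,255),(330,150,430,300)); r=cv2.minAreaRect(cv2.findNonZero(k)); print("tray",r); P=plane(a,cv2.boxPoints(r),15);print(P,P.mean(0))
for n,lo,hi,bx in(("red",(0,150,60),(8,255,255),(210,165,235,190)),("vio",(125,100,40),(155,255,255),(155,170,180,195)),("bot",(0,0,90),(180,90,255),(315,130,345,162))):
    c,_=cen(m(lo,hi,bx));print(n,plane(a,c,60))
big=lambda c,x0,y0,x1,y1,f:cv2.resize(c["img"][y0:y1,x0:x1],None,fx=f,fy=f,interpolation=cv2.INTER_CUBIC)
A=big(a,105,190,225,260,6.6);B=big(b,190,215,310,360,2.6)
cv2.imwrite("pics/z1.png",A[:,:,::-1][:460]);
```

```text
tail (array([192.41538462, 217.60769231]), 130) [[542.30861721 233.81612169  70.        ]] brass (array([284.38405797, 218.99275362]), 276) [[544.24715571 -23.57737241  78.        ]]
hold [203.         238.01666667] 120 ((204.8390350341797, 233.6540985107422), (14.979666709899902, 27.64203643798828), 24.443954467773438) [[487.26412344 197.46939931 120.        ]] [[487.9874867  194.56136014 149.4325319 ]]
spare [118.94791667 238.375     ] 96 ((118.94998168945312, 237.65000915527344), (6.008327484130859, 18.973661422729492), 18.434947967529297) [[480.5241851 424.1175758 120.       ]] [[481.49443257 414.88856824 152.15517157]]
tray ((376.6441650390625, 213.01190185546875), (147.3620147705078, 54.70278549194336), 73.46516418457031)
[[ 753.22741846 -159.74383795   15.        ]
 [ 805.16081354 -318.37910964   15.        ]
 [ 386.3347332  -445.25289297   15.        ]
 [ 339.13060795 -288.11004193   15.        ]] [ 570.96339329 -302.87147062   15.        ]
red [[661.46407425 153.73930825  60.        ]]
vio [[644.21203036 312.32382413  60.        ]]
bot [[ 759.7000659  -150.19699243   60.        ]]
```

View pics/z1.png

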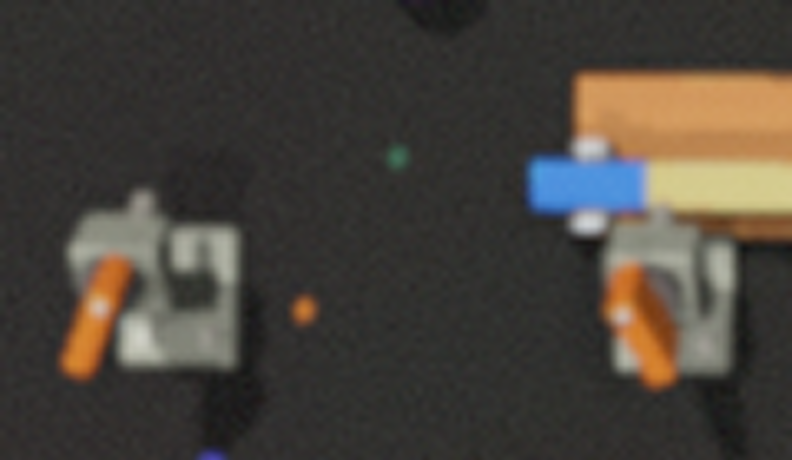

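The crop shows the holding clamp's wing running from (625,275) to (660,380). That is about 18° off world x, and its top dot is at (622,315). The tool's yaw is already close to that, so I'll move over the clamp to look from near.

```bash
python3 -m crank '[[[0.7,-1,-0.1],0],[[0.7,-1,-0.1],0],[[0.7,-1,-0.1],0],[[0.7,-1,-0.1],0],[[0.7,-1,-0.1],0],[[0.7,-1,-0.1],0],[[0.7,-1,-0.1],0],[[0.7,-1,-0.1],0]]' -1
python3 -m crank '[[[0.7,-1,-0.1],0],[[0.7,-1,-0.1],0],[[0.7,-1,-0.1],0],[[0.7,-1,-0.1],0],[[0.7,-1,-0.1],0],[[0.7,-1,-0.1],0],[[0.7,-1,-0.1],0],[[0.7,-1,-0.1],0]]'
python3 -m crank '[[[0.7,-1,-0.1],0],[[0.7,-1,-0.1],0],[[0.7,-1,-0.1],0],[[0.7,-1,-0.1],0],[[0.7,-1,-0.1],0],[[0.7,-1,-0.1],0],[[0.7,-1,-0.1],0],[[0.7,-1,-0.1],0]]'
python3 -m crank '[[[0.7,-1,0],0],[[0.7,-1,0],0],[[0.7,-1,0],0],[[0.7,-1,0],0],[[0.7,-1,0],0],[[0.7,-1,0],0],[[0.7,-1,0],0],[[0.7,-1,0],0]]'
python3 -m crank '[[[0.7,-1,0],0],[[0.7,-1,0],0],[[0.7,-1,0],0],[[0,0,0],0]]'
python3 - <<'E'
from h import *
c=cap("wrist");save(c,"w1.png");print(c["tool_from_camera"],c["P"],manip.get_obs()["tool_pos"])
E
```

```text
time: 0.77
tool_pos: [225.0, -448.2, 271.8]
tool_rot: [-3.118, -0.374, 0.0]
ft_force: [0.3, -0.8, 1.0]
grip_width: 1.005
grip_force: 0.0
time: 1.43
tool_pos: [295.8, -266.3, 288.0]
tool_rot: [-3.119, -0.374, 0.0]
ft_force: [0.3, -0.2, -0.7]
grip_width: 0.999
grip_force: 0.0
time: 2.1
tool_pos: [366.7, -84.4, 304.1]
tool_rot: [-3.119, -0.374, 0.0]
ft_force: [0.2, 0.1, -0.1]
grip_width: 0.998
grip_force: 0.0
time: 2.77
tool_pos: [437.6, 97.6, 303.9]
tool_rot: [-3.119, -0.375, 0.001]
ft_force: [0.4, -0.1, -0.1]
grip_width: 0.997
grip_force: 0.0
time: 3.1
tool_pos: [464.6, 167.2, 303.7]
tool_rot: [-3.118, -0.379, 0.001]
ft_force: [0.2, 1.1, 0.3]
grip_width: 1.003
grip_force: 0.0
[[ 7.67884535e-05  9.56985925e-01  2.90134338e-01  7.39723529e+01]
 [ 9.99999982e-01 -2.26575916e-05 -1.89930831e-04  6.60051721e-01]
 [-1.75187386e-04  2.90134347e-01 -9.56985909e-01 -1.17010794e+02]
 [ 0.00000000e+00  0.00000000e+00  0.00000000e+00  1.00000000e+00]] [536.70647959 184.13933941 420.69906948] [464.16093825 165.76158095 303.64576827]
```

View pics/w1.png

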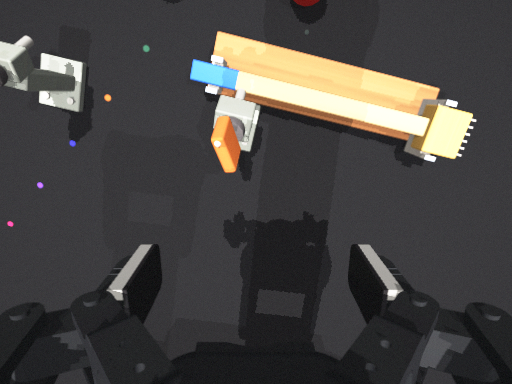

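The wrist view shows the held knob's orange wing at about (227,145), its top dot at (217,144), the rake from (193,72) to (470,131), and the wooden cradle plate. I'll get 3D from the depth.

```bash
cat > wing.py <<'E'
from h import *
def wing(c,box):
    hsv=cv2.cvtColor(c["img"],cv2.COLOR_RGB2HSV)
    x0,y0,x1,y1=box
    k=cv2.inRange(hsv,np.array((3,150,70)),np.array((16,255,255)));z=np.zeros_like(k);z[y0:y1,x0:x1]=k[y0:y1,x0:x1]
    z=cv2.morphologyEx(z,cv2.MORPH_CLOSE,np.ones((3,3)));
    v,u=np.nonzero(cv2.erode(z,np.ones((3,3))));P=dep(c,np.c_[u,v]);P=P[(P[:,2]>95)&(P[:,2]<200)]
    return P
def info(P,lean):
    u=np.array([-np.sin(.611)*np.cos(lean),-np.sin(.611)*np.sin(lean),np.cos(.611)])
    h=P@u; t=np.percentile(h,97); T=P[h>t-3]; c=T.mean(0)
    Q=(T-c)-np.outer((T-c)@u,u); w=np.linalg.svd(Q)[2][0]; w*=np.sign(w[0])
    s=(T-c)@w; c=c+w*(s.max()+s.min())/2
    e=np.array([np.cos(lean)*np.cos(.611),np.sin(lean)*np.cos(.611),np.sin(.611)]);f=np.cross(u,e)
    print("top c",c.round(1),"grip",(c-15*u).round(1),"n",len(T),"len",np.ptp(s).round(1),"theta",np.degrees(np.arctan2(w@f,w@e)).round(1),"yaw proj",np.degrees(np.arctan2(w[1],w[0])).round(1))
E
python3 - <<'E'
from wing import *
import pickle
c=cap("wrist");pickle.dump(c,open("w1.pkl","wb"))
P=wing(c,(200,105,243,180));print(len(P),P.min(0),P.max(0))
# rake axis from batten pixels
hs=cv2.cvtColor(c["img"],cv2.COLOR_RGB2HSV)
k=cv2.inRange(hs,np.array((15,20,150)),np.array((32,140,255)));k[:60]=0;k[140:]=0;k[:,:235]=0;k[:,430:]=0
v,u=np.nonzero(cv2.erode(k,np.ones((3,3))));B=dep(c,np.c_[u,v]);B=B[abs(B[:,2]-70)<8]
m=B.mean(0);d=np.linalg.svd(B-m)[2][0];d*=-np.sign(d[1]);print("batten",len(B),m,d,np.degrees(np.arctan2(d[1],d[0])))
kb=cv2.inRange(hs,np.array((100,120,60)),np.array((125,255,255)));kb[:55]=0;kb[95:]=0;kb[:,:185]=0;kb[:,245:]=0
v,u=np.nonzero(kb);T=dep(c,np.c_[u,v]);T=T[abs(T[:,2]-70)<8];print("tail",T.mean(0),"end",((T-m)@d).min(), "pt",m+d*((T-m)@d).min())
kc=cv2.inRange(hs,np.array((20,90,90)),np.array((36,255,255)));kc[:100]=0;kc[162:]=0;kc[:,:405]=0
v,u=np.nonzero(kc);H=dep(c,np.c_[u,v]);H=H[abs(H[:,2]-78)<6];s=(H-m)@d;print("head s",s.min(),s.max(),H.mean(0))
mid=m+d*(((T-m)@d).min()+140);print("mid",mid,"mid from head",m+d*(s.max()-159))
info(P,np.arctan2(d[1],d[0])+np.pi/2)
E
```

```text
369 [470.36926913 185.99780959 121.71752375] [508.13548573 200.95926443 158.26124991]
batten 2492 [544.78781739 130.24105016  68.77635004] [ 0.00312647 -0.99999041  0.00306771] -89.8208651722022
tail [542.07511065 222.79725768  68.64977271] end -124.07983417596401 pt [544.39988517 254.31969405  68.39570907]
head s 133.70934756796595 174.45259425806887 [544.84990523 -13.90501284  75.81622326]
mid [544.83759136 114.32103706  68.8251885 ] mid from head [544.83612951 114.78860414  68.82375412]
top c [482.7 193.7 149.3] grip [491.3 193.8 137. ] n 49 len 33.4 theta 26.3 yaw proj 31.3
```

Run:
```python
from wing import *
import pickle
c=pickle.load(open("w1.pkl","rb"))
g=c["img"][135:155,208:228].astype(int); v,u=np.unravel_index(g.min(2).argmax(),(20,20));p=(u+208,v+135);print(p,c["img"][p[1],p[0]],dep(c,p))
P=wing(c,(200,105,243,180))
u=np.array([-np.sin(.611),0,np.cos(.611)]);h=P@u;print(np.percentile(h,[1,50,90,97,100]), np.histogram(h,12))
T=P[h>np.percentile(h,97)-5];print(len(T),T.min(0),T.max(0))
z=cv2.resize(c["img"][105:185,195:250],None,fx=7,fy=7,interpolation=cv2.INTER_CUBIC);cv2.imwrite("pics/z2.png",z[:,:,::-1])
```

```text
(np.int64(214), np.int64(140)) [255 255 255] [[491.30722218 205.82377258 159.091206  ]]
[-177.73692132 -165.07814617 -155.63366467 -153.36967339 -151.04696249] (array([23, 32, 35, 35, 32, 36, 31, 39, 38, 31, 26, 11]), array([-178.49609639, -176.20866857, -173.92124074, -171.63381292,
       -169.34638509, -167.05895727, -164.77152944, -162.48410162,
       -160.19667379, -157.90924597, -155.62181814, -153.33439031,
       -151.04696249]))
75 [470.36926913 185.99780959 138.12631863] [496.33452278 200.91711648 158.26124991]
```

View pics/z2.png

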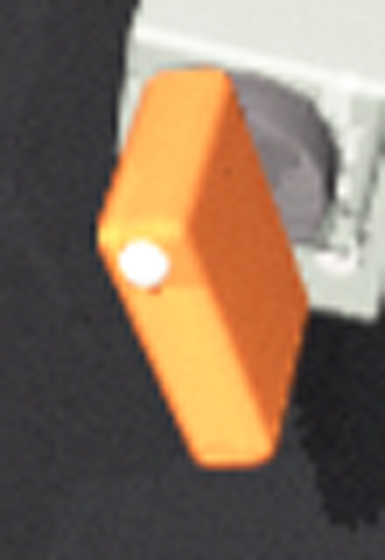

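The zoom shows the top face running from (145,230) to (235,462), the white dot at its upper end, the +x end face above it and the −y side face to the right.

Run:
```python
from wing import *
import pickle
c=pickle.load(open("w1.pkl","rb"))
f=lambda a,b:(195+a/7,105+b/7)
pts=[f(190,345),f(150,240),f(228,445),f(250,270),f(165,150)]
D=dep(c,pts);print(D.round(1))
# corners at given heights using plane of the top face: axis u
u=np.array([-np.sin(.611),0,np.cos(.611)]);h0=np.median(D[[0,2]]@u)
r=rays(c,[f(103,222),f(187,230),f(272,458),f(200,466)]);C=c["P"]+r*((h0-c["P"]@u)/(r@u))[:,None]
print(h0,C.round(1));m=C.mean(0);w=(C[0]+C[1]-C[2]-C[3])/2;print("top centre",m,"len",np.linalg.norm(w),"width",np.linalg.norm(C[0]-C[1]),"grip",m-15*u)
e=np.array([.819,0,.574]);print("theta",np.degrees(np.arctan2(w[1],w@e)),"yaw",np.degrees(np.arctan2(w[1],w[0])))
```

```text
[[479.6 197.4 150.5]
 [492.3 204.  158.8]
 [466.2 190.4 141.4]
 [488.4 192.6 139.4]
 [501.6 205.3 149.2]]
-151.7636459634897 [[493.3 209.6 160.2]
 [494.9 199.9 161.3]
 [465.7 184.6 140.9]
 [461.8 193.4 138.1]]
top centre [478.91318281 196.89478609 150.14812395] len 40.24013486798349 width 9.891425612223673 grip [487.51848514 196.89478609 137.86200284]
theta 23.092624633573767 yaw 27.502817468352813
```

```bash
cat > need.py <<'E'
import sys;from h import *
# target x y z yaw(deg) -> tool-axis units
o=manip.get_obs();x,y,z,yw=map(float,sys.argv[1:5]);M=R.from_rotvec(o["tool_rot"]).as_matrix()
cy=np.degrees(np.arctan2(M[1,0],M[0,0]));t=np.radians(yw);d=np.array([x,y,z])-o["tool_pos"]
print("now",o["tool_pos"].round(1),"yaw",cy.round(1),"turn units",(-(np.radians((yw-cy+180)%360-180))/.08).round(2),"shift(after turn)",(np.array([d[0]*np.cos(t)+d[1]*np.sin(t),d[0]*np.sin(t)-d[1]*np.cos(t),-d[2]])/20).round(2))
print("F",o["ft_force"].round(1),"T",o["torque"].round(3),"w",round(o["grip_width"],3),"gf",round(o["grip_force"],1),"t",o["time"], "j6",o["joint_positions"].round(2))
E
python3 -m crank '[[[0,0,0],-0.98],[[0,0,0],-0.98],[[0,0,0],-0.98],[[0.55,-0.28,0.8],0],[[0.55,-0.28,0.8],0],[[0.55,-0.28,0.8],0],[[0,0,0.8],0],[[0,0,0.8],0]]' 0
python3 -m crank '[[[0,0,0.8],0],[[0,0,0],0]]'
python3 need.py 486 197 155 27.5
```

```text
time: 3.87
tool_pos: [485.9, 193.7, 223.5]
tool_rot: [3.054, 0.736, -0.0]
ft_force: [0.0, -0.0, -1.1]
grip_width: 0.501
grip_force: 0.0
time: 4.03
tool_pos: [483.6, 193.1, 204.6]
tool_rot: [-3.054, -0.735, 0.011]
ft_force: [0.7, 0.0, -0.4]
grip_width: 0.498
grip_force: 0.0
now [483.6 193.1 204.6] yaw 27.1 turn units -0.09 shift(after turn) [ 0.2  -0.12  2.48]
F [ 0.7  0.  -0.4] T [ 0.002 -0.008  0.056] w 0.498 gf 0.0 t 4.0333 j6 [ 0.16 -0.    1.93 -0.    1.22  1.26]
```

```bash
python3 -m crank '[[[0.2,-0.12,0.6],0],[[0,0,0.6],0],[[0,0,0.6],0],[[0,0,0.6],0],[[0,0,0],0]]'
python3 need.py 486 197 155 27.5
python3 -m crank '[[[0,0,0],0],[[0,0,0],0],[[0,0,0],0],[[0,0,0],0],[[0,0,0],0],[[0,0,0],0]]' 1
python3 need.py 486 197 155 27.5
```

```text
time: 4.45
tool_pos: [486.7, 198.0, 157.1]
tool_rot: [-3.053, -0.737, 0.008]
ft_force: [-0.6, -0.5, -0.6]
grip_width: 0.498
grip_force: 0.0
now [486.7 198.  157.1] yaw 27.2 turn units -0.08 shift(after turn) [-0.05  0.03  0.11]
F [-0.6 -0.5 -0.6] T [-0.04   0.038 -0.021] w 0.498 gf 0.0 t 4.45 j6 [ 0.17  0.07  1.95 -0.    1.13  1.27]
time: 4.95
tool_pos: [488.1, 199.8, 160.9]
tool_rot: [-3.051, -0.735, -0.001]
ft_force: [-3.5, 7.1, -0.9]
grip_width: 0.165
grip_force: 57.1
now [488.1 199.8 160.9] yaw 27.1 turn units -0.09 shift(after turn) [-0.16  0.08  0.29]
F [-3.5  7.1 -0.9] T [ 0.469  0.119 -0.448] w 0.165 gf 57.1 t 4.95 j6 [0.17 0.07 1.94 0.   1.13 1.27]
```

```bash
python3 -m crank '[[[0,0,0],0.8],[[0,0,0],0.8],[[0,0,0],0]]'
python3 need.py 486 197 155 27.5
python3 -m crank '[[[0,0,0],0.8],[[0,0,0],0]]'
python3 need.py 486 197 155 27.5
```

```text
time: 5.2
tool_pos: [487.7, 199.8, 161.0]
tool_rot: [-3.093, -0.54, 0.001]
ft_force: [-5.0, 7.1, 1.2]
grip_width: 0.148
grip_force: 58.0
now [487.7 199.8 161. ] yaw 19.8 turn units -1.68 shift(after turn) [-0.14  0.09  0.3 ]
F [-5.   7.1  1.2] T [0.365 0.417 0.241] w 0.148 gf 58.0 t 5.2 j6 [0.17 0.07 1.94 0.   1.13 1.4 ]
time: 5.37
tool_pos: [487.9, 200.2, 161.1]
tool_rot: [-3.108, -0.445, -0.001]
ft_force: [-6.2, 8.9, 1.7]
grip_width: 0.151
grip_force: 61.7
now [487.9 200.2 161.1] yaw 16.3 turn units -2.44 shift(after turn) [-0.16  0.1   0.31]
F [-6.2  8.9  1.7] T [0.539 0.072 1.015] w 0.151 gf 61.7 t 5.3667 j6 [0.17 0.07 1.94 0.   1.13 1.46]
```

```bash
python3 -m crank '[[[0,0,0],-0.8],[[0,0,0],-0.8],[[0,0,0],-0.8],[[0,0,0],0]]'
python3 need.py 486 197 155 27.5
python3 -m crank '[[[0,0,0],-0.8],[[0,0,0],-0.8],[[0,0,0],0]]'
python3 need.py 486 197 155 27.5
```

```text
time: 5.7
tool_pos: [487.4, 199.4, 161.1]
tool_rot: [-3.052, -0.737, 0.004]
ft_force: [-6.9, 6.2, 4.0]
grip_width: 0.152
grip_force: 75.1
now [487.4 199.4 161.1] yaw 27.1 turn units -0.08 shift(after turn) [-0.12  0.07  0.3 ]
F [-6.9  6.2  4. ] T [-0.389  0.973 -1.034] w 0.152 gf 75.1 t 5.7 j6 [0.17 0.07 1.94 0.   1.13 1.27]
time: 5.95
tool_pos: [486.3, 199.3, 161.9]
tool_rot: [-2.998, -0.931, 0.009]
ft_force: [-15.7, 2.5, 14.0]
grip_width: 0.154
grip_force: 93.3
now [486.3 199.3 161.9] yaw 34.5 turn units 1.53 shift(after turn) [-0.07  0.09  0.34]
F [-15.7   2.5  14. ] T [-0.38   2.188 -0.888] w 0.154 gf 93.3 t 5.95 j6 [0.17 0.07 1.94 0.   1.14 1.14]
```

Turning the other way pushes the tool out along the screw axis, so increasing yaw loosens. The first direction jammed. Before turning far I'll check the clamp head's height.

```bash
python3 - <<'E'
from wing import *
import pickle
c=pickle.load(open("w1.pkl","rb"))
f=lambda a,b:(195+a/7,105+b/7)
print(dep(c,[f(150,20),f(250,30),f(350,60),f(290,120),f(300,210),f(360,200),f(350,270)]).round(0))
E
python3 -m crank '[[[0,0,-0.1],0],[[0,0,-0.1],0],[[0,0,0],0]]' 0.36
python3 need.py 484 197 160 45
```

```text
[[514. 213. 119.]
 [515. 200. 116.]
 [515. 187. 117.]
 [506. 192. 127.]
 [495. 189. 124.]
 [496. 181. 108.]
 [471. 179.  11.]]
time: 6.2
tool_pos: [489.3, 198.6, 165.6]
tool_rot: [3.0, 0.932, 0.004]
ft_force: [1.0, -0.2, 0.4]
grip_width: 0.321
grip_force: 0.0
now [489.3 198.6 165.6] yaw 34.5 turn units -2.29 shift(after turn) [-0.24 -0.13  0.28]
F [ 1.  -0.2  0.4] T [ 0.032 -0.022  0.021] w 0.321 gf 0.0 t 6.2 j6 [ 0.17  0.06  1.94 -0.    1.14  1.14]
```

```bash
python3 -m crank '[[[-0.24,-0.13,0.2],-0.8],[[0,0,0],-0.8],[[0,0,0],-0.8],[[0,0,0],-0.8],[[0,0,0],-0.8],[[0,0,0],-0.8],[[0,0,0],0]]'
python3 need.py 484 197 164 80
python3 -m crank '[[[0,0,0],-0.8],[[0,0,0],-0.8],[[0,0,-0.1],-0.8],[[0,0,-0.1],-0.8],[[0,0,0],0]]'
python3 need.py 482 197 166 90
```

```text
time: 6.78
tool_pos: [483.5, 198.3, 161.0]
tool_rot: [-2.767, -1.487, -0.003]
ft_force: [-0.5, 2.4, 1.4]
grip_width: 0.317
grip_force: 3.2
now [483.5 198.3 161. ] yaw 56.5 turn units -5.12 shift(after turn) [-0.06  0.03 -0.15]
F [-0.5  2.4  1.4] T [ 0.431  0.132 -0.147] w 0.317 gf 3.2 t 6.7833 j6 [0.17 0.06 1.95 0.   1.13 0.76]
time: 7.2
tool_pos: [482.3, 198.4, 164.2]
tool_rot: [-2.554, -1.826, 0.001]
ft_force: [-2.7, 3.7, 0.7]
grip_width: 0.323
grip_force: 3.6
now [482.3 198.4 164.2] yaw 71.1 turn units -4.12 shift(after turn) [-0.07 -0.02 -0.09]
F [-2.7  3.7  0.7] T [ 0.682  0.541 -0.113] w 0.323 gf 3.6 t 7.2 j6 [0.17 0.05 1.95 0.   1.14 0.5 ]
```

Torque stays at about 0.1 N m, so it is turning freely. I'll continue.

```bash
python3 -m crank '[[[-0.05,-0.05,0],-0.8],[[0,-0.05,-0.1],-0.8],[[0,-0.05,-0.1],-0.8],[[0,-0.05,-0.1],-0.8],[[0,0,0],-0.8],[[0,0,0],0]]'
python3 need.py 478 197 170 110
python3 -m crank '[[[0,-0.05,0],-0.8],[[0,-0.05,-0.1],-0.8],[[0,-0.05,-0.1],-0.8],[[0,0,0],-0.8],[[0,0,0],-0.8],[[0,0,0],0]]'
python3 need.py 476 197 172 120
```

```text
time: 7.7
tool_pos: [478.7, 197.4, 170.5]
tool_rot: [2.232, 2.21, -0.002]
ft_force: [-2.3, -1.9, 1.6]
grip_width: 0.318
grip_force: 4.5
now [478.7 197.4 170.5] yaw 89.4 turn units -4.49 shift(after turn) [-0.01 -0.04  0.02]
F [-2.3 -1.9  1.6] T [-0.212  0.45  -0.145] w 0.318 gf 4.5 t 7.7 j6 [ 0.17  0.03  1.96 -0.    1.15  0.18]
time: 8.2
tool_pos: [477.5, 197.0, 175.4]
tool_rot: [1.851, 2.534, 0.002]
ft_force: [3.0, -3.1, 2.7]
grip_width: 0.317
grip_force: 3.7
now [477.5 197.  175.4] yaw 107.7 turn units -2.68 shift(after turn) [ 0.04 -0.06  0.17]
F [ 3.  -3.1  2.7] T [-0.606 -0.414 -0.138] w 0.317 gf 3.7 t 8.2 j6 [ 0.17  0.02  1.96 -0.    1.15 -0.14]
```

```bash
python3 -m crank '[[[0,-0.05,0.1],-0.8],[[0,0,0],-0.8],[[0,0,0],-0.8],[[0,0,0],-0.8],[[0,0,0],-0.8],[[0,0,0],0]]'
python3 need.py 476 197 172 140
python3 -m crank '[[[0,-0.05,0],-0.8],[[0,0,0],-0.8],[[0,0,0],-0.8],[[0,0,0],0]]'
python3 need.py 476 197 172 140
```

```text
time: 8.7
tool_pos: [476.1, 197.9, 177.7]
tool_rot: [1.427, 2.798, 0.002]
ft_force: [-13.7, -2.4, 29.2]
grip_width: 0.321
grip_force: 25.3
now [476.1 197.9 177.7] yaw 125.9 turn units -3.07 shift(after turn) [-0.03 -0.04  0.28]
F [-13.7  -2.4  29.2] T [-0.649  2.506 -0.641] w 0.321 gf 25.3 t 8.7 j6 [ 0.17  0.02  1.96  0.    1.16 -0.45]
time: 9.03
tool_pos: [474.8, 198.3, 179.8]
tool_rot: [-1.153, -2.92, -0.003]
ft_force: [-23.7, 0.3, 43.1]
grip_width: 0.319
grip_force: 35.4
now [474.8 198.3 179.8] yaw 136.9 turn units -0.67 shift(after turn) [-0.09 -0.01  0.39]
F [-23.7   0.3  43.1] T [-0.497  4.171 -0.924] w 0.319 gf 35.4 t 9.0333 j6 [ 0.17  0.01  1.96  0.    1.17 -0.65]
```

The wing is now wedging the tool upward, so I'll lift off and look.

```bash
python3 -m crank '[[[0,0,-0.6],0],[[0,0,-1],0],[[0,0,-1],0],[[0,0,-1],0],[[0,0,-1],0],[[0,0,-1],0],[[0,0,0],0]]' -1
python3 - <<'E'
from wing import *
c=cap("top");save(c,"t2.png");z=cv2.resize(c["img"][190:260,105:225],None,fx=6.6,fy=6.6,interpolation=cv2.INTER_CUBIC)[:,:,::-1]
b=cap("side");y=cv2.resize(b["img"][215:305,225:315],None,fx=5,fy=5,interpolation=cv2.INTER_CUBIC)[:,:,::-1]
cv2.imwrite("pics/z3.png",np.hstack([z[:450,450:],y[:450]]))
E
```

```text
time: 9.62
tool_pos: [476.1, 197.3, 289.0]
tool_rot: [1.15, 2.916, 0.007]
ft_force: [0.9, 0.6, 0.6]
grip_width: 0.996
grip_force: 0.0
```

View pics/z3.png

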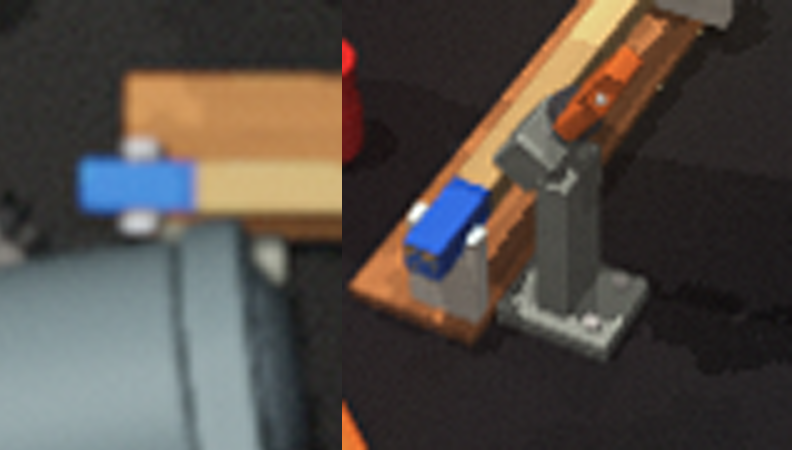

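The side view shows the wing turned, now roughly along y. I'll turn to yaw 90, which I also need for the rake, and measure it with the wrist camera.

```bash
python3 -m crank '[[[0,0,0],1],[[0,0,0],1],[[0,0,0],1],[[0,0,0],1],[[0,0,0],1],[[0,0,0],1],[[0,0,0],1],[[0,0,0],1]]'
python3 -m crank '[[[0,0,0],1],[[-0.5,0,0],1],[[-0.4,0,0],0.2],[[0,0,0],0]]'
python3 - <<'E'
from wing import *
import pickle
c=cap("wrist");pickle.dump(c,open("w2.pkl","wb"));save(c,"w2.png")
hsv=cv2.cvtColor(c["img"],cv2.COLOR_RGB2HSV);k=cv2.inRange(hsv,np.array((3,150,70)),np.array((16,255,255)))
v,u=np.nonzero(k);P=dep(c,np.c_[u,v]);s=(P[:,2]>105)&(P[:,2]<190);P=P[s];print(len(P),u[s].min(),u[s].max(),v[s].min(),v[s].max());info(P,0)
g=c["img"].min(2).copy();
U=np.c_[u,v][s];b=(U.min(0),U.max(0));sub=c["img"][b[0][1]:b[1][1],b[0][0]:b[1][0]].min(2);q=np.unravel_index(sub.argmax(),sub.shape);p=(q[1]+b[0][0],q[0]+b[0][1]);print("dot",p,sub.max(),dep(c,p))
x0,y0=b[0]-10;x1,y1=b[1]+10;z=cv2.resize(c["img"][y0:y1,x0:x1],None,fx=6,fy=6,interpolation=cv2.INTER_CUBIC);print(x0,y0,z.shape);cv2.imwrite("pics/z4.png",z[:590,:790,::-1])
E
```

```text
time: 10.38
tool_pos: [473.2, 196.6, 281.9]
tool_rot: [-2.014, -2.408, 0.004]
ft_force: [-0.2, 0.5, 0.1]
grip_width: 0.996
grip_force: 0.0
time: 10.72
tool_pos: [474.7, 177.8, 282.6]
tool_rot: [-2.214, -2.227, 0.004]
ft_force: [0.1, -0.4, -0.3]
grip_width: 0.999
grip_force: 0.0
167 246 277 133 189
top c [468.7 198.4 156.3] grip [477.3 198.4 144. ] n 82 len 41.2 theta 89.7 yaw proj 89.8
dot (np.int64(249), np.int64(140)) 255 [[470.19535252 216.32872048 160.32776832]]
236 123 (456, 306, 3)
```

View pics/z4.png

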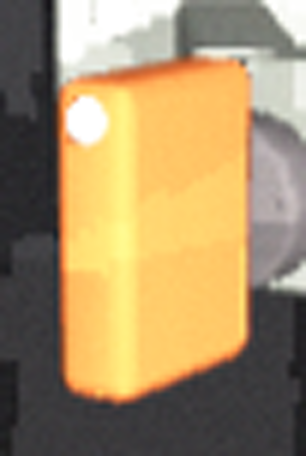

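The wing is now at θ ≈ 90° (centre (477,198,144)), about 67° from its start, so more turn is needed. I'll shut the fingers and push the wing's +y end towards −x.

```bash
python3 -m crank '[[[0.8,0.6,0],0],[[0.8,0.6,0],0],[[0.6,0.35,0],0],[[0,0,0.8],0],[[0,0,0.8],0],[[0,0,0.8],0],[[0,0,0.8],0],[[0,0,0],0]]' 1
python3 need.py 504 222 172 90
```

```text
time: 11.43
tool_pos: [503.6, 222.8, 216.0]
tool_rot: [-2.209, -2.227, 0.01]
ft_force: [-0.3, -0.3, -0.0]
grip_width: -0.001
grip_force: 0.0
now [503.6 222.8 216. ] yaw 90.5 turn units 0.1 shift(after turn) [-0.04  0.02  2.2 ]
F [-0.3 -0.3 -0. ] T [ 0.028 -0.045  0.006] w -0.001 gf 0.0 t 11.4333 j6 [0.21 0.06 1.84 0.   1.25 0.2 ]
```

```bash
python3 -m crank '[[[0,0,0.7],0],[[0,0,0.7],0],[[0,0,0.7],0],[[0,0,0],0]]'
python3 need.py 504 222 172 90
python3 -m crank '[[[0,-0.25,0],0],[[0,-0.25,0],0],[[0,-0.25,0],0],[[0,0,0],0]]'
python3 need.py 490 222 172 90
```

```text
time: 11.77
tool_pos: [504.4, 222.8, 175.9]
tool_rot: [-2.211, -2.228, 0.006]
ft_force: [0.6, 0.4, -0.7]
grip_width: -0.006
grip_force: 0.0
now [504.4 222.8 175.9] yaw 90.4 turn units 0.1 shift(after turn) [-0.04 -0.02  0.2 ]
F [ 0.6  0.4 -0.7] T [-0.018 -0.023  0.033] w -0.006 gf 0.0 t 11.7667 j6 [0.21 0.11 1.87 0.   1.17 0.2 ]
time: 12.1
tool_pos: [490.4, 223.2, 179.3]
tool_rot: [2.212, 2.23, 0.002]
ft_force: [-0.8, -1.1, 0.5]
grip_width: -0.001
grip_force: 0.0
now [490.4 223.2 179.3] yaw 90.4 turn units 0.1 shift(after turn) [-0.06 -0.02  0.37]
F [-0.8 -1.1  0.5] T [ 0.01  -0.003  0.086] w -0.001 gf 0.0 t 12.1 j6 [0.22 0.07 1.9  0.   1.17 0.21]
```

```bash
python3 -m crank '[[[0,-0.2,0.2],0],[[0,-0.2,0.1],0],[[0,-0.2,0],0],[[0,0,0],0]]'
python3 need.py 478 222 172 90
python3 -m crank '[[[0,-0.25,0],0],[[0,-0.25,0],0],[[0,0,0],0]]'
python3 need.py 470 222 172 90
```

```text
time: 12.43
tool_pos: [481.5, 223.9, 175.4]
tool_rot: [2.21, 2.226, 0.013]
ft_force: [3.6, 2.9, 7.0]
grip_width: 0.001
grip_force: 3.8
now [481.5 223.9 175.4] yaw 90.4 turn units 0.09 shift(after turn) [-0.09 -0.18  0.17]
F [3.6 2.9 7. ] T [ 0.434 -0.689 -0.011] w 0.001 gf 3.8 t 12.4333 j6 [0.22 0.05 1.93 0.   1.15 0.21]
time: 12.68
tool_pos: [471.1, 223.5, 174.7]
tool_rot: [2.21, 2.227, 0.012]
ft_force: [5.1, 1.4, 4.5]
grip_width: -0.003
grip_force: 2.8
now [471.1 223.5 174.7] yaw 90.4 turn units 0.09 shift(after turn) [-0.07 -0.06  0.14]
F [5.1 1.4 4.5] T [ 0.257 -0.85   0.064] w -0.003 gf 2.8 t 12.6833 j6 [0.23 0.03 1.95 0.   1.15 0.22]
```

```bash
python3 -m crank '[[[0,-0.25,0],0],[[-0.1,-0.2,0],0],[[0,0,0],0]]'
python3 need.py 470 222 172 90
python3 -m crank '[[[0,0.2,-0.5],0],[[0,0,-1],0],[[0,0,-1],0],[[-0.7,0.2,-1],0],[[-0.8,0.2,-1],0],[[-0.8,0,-1],0],[[0,0,0],0]]' -1
python3 - <<'E'
from wing import *
import pickle
c=cap("wrist");pickle.dump(c,open("w3.pkl","wb"));save(c,"w3.png")
hsv=cv2.cvtColor(c["img"],cv2.COLOR_RGB2HSV);k=cv2.inRange(hsv,np.array((3,150,70)),np.array((16,255,255)))
v,u=np.nonzero(k);P=dep(c,np.c_[u,v]);s=(P[:,2]>105)&(P[:,2]<190);P=P[s];print(len(P));info(P,0)
E
```

```text
time: 12.93
tool_pos: [463.8, 223.0, 175.4]
tool_rot: [2.211, 2.225, 0.024]
ft_force: [9.9, 9.7, -1.5]
grip_width: -0.001
grip_force: 6.3
now [463.8 223.  175.4] yaw 90.4 turn units 0.08 shift(after turn) [-0.05  0.31  0.17]
F [ 9.9  9.7 -1.5] T [ 1.722 -1.77   0.086] w -0.001 gf 6.3 t 12.9333 j6 [0.23 0.01 1.97 0.   1.14 0.22]
time: 13.52
tool_pos: [474.4, 173.5, 287.1]
tool_rot: [2.212, 2.223, 0.01]
ft_force: [0.7, 0.2, 1.9]
grip_width: 0.974
grip_force: 0.0
905
top c [465.5 196.5 165.3] grip [474.1 196.5 153. ] n 109 len 41.1 theta -38.2 yaw proj -43.9
```

View pics/w3.png

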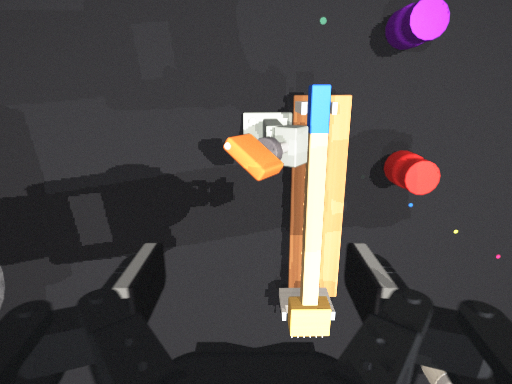

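The wing is now past its old line (θ ≈ 142° and backed out about 20 mm), so the knob has turned roughly 2 rad. The rake lies vertically in this picture, batten at about (315,200) and brass at (308,316). Next is the trial grip at y ≈ 41.

```bash
python3 -m crank '[[[-0.9,0.5,0.3],0.08],[[-0.9,0.5,0.3],0],[[-0.9,0.5,0.3],0],[[-0.9,0.5,0.3],0],[[-0.9,0.5,0.3],0],[[-0.9,0.5,0.3],0],[[-0.9,0.5,0.3],0],[[-0.3,0,0.5],0]]' -0.3
python3 -m crank '[[[0,0,0.8],0],[[0,0,0.8],0],[[0,0,0],0]]'
python3 need.py 544.7 41 66 90
python3 - <<'E'
from h import *
c=cap("wrist");hs=cv2.cvtColor(c["img"],cv2.COLOR_RGB2HSV)
k=cv2.inRange(hs,np.array((15,20,150)),np.array((32,140,255)));v,u=np.nonzero(cv2.erode(k,np.ones((3,3))));B=dep(c,np.c_[u,v]);B=B[(abs(B[:,2]-70)<6)&(abs(B[:,0]-545)<20)]
for y in range(40,220,20):
    q=B[abs(B[:,1]-y)<5]
    if len(q)>20: print(y,q.mean(0).round(1),np.ptp(q[:,0]).round(1))
E
```

```text
time: 14.23
tool_pos: [543.4, 41.6, 229.2]
tool_rot: [2.222, 2.221, -0.0]
ft_force: [-0.3, -0.2, 0.1]
grip_width: 0.647
grip_force: 0.0
time: 14.48
tool_pos: [539.3, 44.0, 193.2]
tool_rot: [-2.215, -2.217, 0.008]
ft_force: [-0.4, 0.3, -1.5]
grip_width: 0.645
grip_force: 0.0
now [539.3  44.  193.2] yaw 90.1 turn units 0.01 shift(after turn) [-0.15  0.27  6.36]
F [-0.4  0.3 -1.5] T [0.033 0.055 0.02 ] w 0.645 gf 0.0 t 14.4833 j6 [-0.13  0.06  1.88  0.    1.2  -0.13]
40 [545.4  40.1  68.9] 18.4
60 [545.3  60.1  68.9] 17.9
80 [544.8  80.2  68.9] 18.2
100 [544.9  99.8  68.8] 18.7
120 [544.6 119.9  68.8] 18.9
140 [544.2 140.   68.8] 18.5
160 [544.1 160.2  68.9] 18.6
180 [544.1 175.8  68.9] 18.9
```

```bash
python3 -m crank '[[[-0.15,0.28,0.8],0],[[0,0,0.9],0],[[0,0,0.9],0],[[0,0,0.9],0],[[0,0,0.9],0],[[0,0,0.9],0],[[0,0,0],0],[[0,0,0],0]]'
python3 need.py 545.2 41 66 90
```

```text
time: 15.2
tool_pos: [547.6, 40.5, 92.2]
tool_rot: [-2.219, -2.222, 0.001]
ft_force: [0.0, -1.0, 0.4]
grip_width: 0.647
grip_force: 0.0
now [547.6  40.5  92.2] yaw 90.1 turn units 0.02 shift(after turn) [ 0.02 -0.12  1.31]
F [ 0.  -1.   0.4] T [0.034 0.04  0.038] w 0.647 gf 0.0 t 15.2 j6 [-0.13  0.22  1.91  0.    1.01 -0.13]
```

```bash
python3 -m crank '[[[0,-0.12,0.4],0],[[0,0,0.4],0],[[0,0,0.4],0],[[0,0,0],0],[[0,0,0],0]]'
python3 need.py 545.2 41 66 90
python3 -m crank '[[[0,0,0],0],[[0,0,0],0],[[0,0,0],0],[[0,0,0],0],[[0,0,0],0],[[0,0,0],0]]' 1
python3 need.py 545.2 41 66 90
```

```text
time: 15.62
tool_pos: [545.3, 40.0, 67.8]
tool_rot: [-2.22, -2.222, 0.001]
ft_force: [-0.4, -0.0, 0.2]
grip_width: 0.65
grip_force: 0.0
now [545.3  40.   67.8] yaw 90.0 turn units 0.01 shift(after turn) [ 0.05 -0.01  0.09]
F [-0.4 -0.   0.2] T [-0.021  0.02   0.003] w 0.65 gf 0.0 t 15.6167 j6 [-0.13  0.26  1.92  0.    0.96 -0.14]
time: 16.12
tool_pos: [546.0, 39.9, 68.9]
tool_rot: [2.22, 2.222, 0.0]
ft_force: [-2.1, -0.1, 4.8]
grip_width: 0.223
grip_force: 60.8
now [546.   39.9  68.9] yaw 90.0 turn units 0.01 shift(after turn) [ 0.06 -0.04  0.14]
F [-2.1 -0.1  4.8] T [-0.024  0.352 -0.053] w 0.223 gf 60.8 t 16.1167 j6 [-0.13  0.26  1.92 -0.    0.96 -0.13]
```

Gripped. Now the trial lift, about 22 mm.

```bash
python3 -m crank '[[[0,0,-0.2],0],[[0,0,-0.2],0],[[0,0,-0.2],0],[[0,0,-0.2],0],[[0,0,-0.3],0],[[0,0,0],0],[[0,0,0],0],[[0,0,0],0]]'
python3 need.py 545.2 41 66 90
python3 - <<'E'
from h import *
c=cap("wrist");save(c,"w4.png");hs=cv2.cvtColor(c["img"],cv2.COLOR_RGB2HSV)
k=cv2.inRange(hs,np.array((15,20,150)),np.array((32,140,255)));v,u=np.nonzero(cv2.erode(k,np.ones((3,3))));B=dep(c,np.c_[u,v]);B=B[(B[:,2]>60)&(B[:,2]<130)&(abs(B[:,0]-545)<20)]
for y in range(60,200,20):
    q=B[abs(B[:,1]-y)<5]
    if len(q)>20: print(y,np.median(q,0).round(1))
for i in range(5): cap("wrist");o=manip.get_obs();print(o["ft_force"].round(2),o["torque"].round(3))
E
```

```text
time: 16.78
tool_pos: [545.6, 40.0, 90.2]
tool_rot: [-2.22, -2.222, 0.0]
ft_force: [-0.3, 0.9, -8.8]
grip_width: 0.222
grip_force: 59.4
now [545.6  40.   90.2] yaw 90.0 turn units 0.01 shift(after turn) [ 0.05 -0.02  1.21]
F [-0.3  0.9 -8.8] T [ 0.03   0.043 -0.041] w 0.222 gf 59.4 t 16.7833 j6 [-0.13  0.22  1.92  0.    1.   -0.14]
60 [545.6  60.1  90.2]
80 [545.6  80.1  90.3]
100 [545.6 100.2  90.2]
120 [545.6 120.   90.3]
140 [545.2 138.5  90.3]
[ 0.46  1.01 -7.7 ] [ 0.047 -0.006  0.018]
[ 0.    0.84 -7.74] [ 0.069 -0.044 -0.007]
[-0.92 -0.79 -7.1 ] [0.031 0.021 0.033]
[-0.06 -0.02 -7.43] [ 0.109  0.024 -0.018]
[ 0.08  0.12 -7.83] [0.141 0.033 0.025]
```

Run:
```python
from h import *
L=[]
for i in range(30): cap("wrist");o=manip.get_obs();L.append(np.r_[o["ft_force"],o["torque"]])
L=np.array(L);print(L.mean(0).round(3),L.std(0).round(3)/5.5);print(L[:,3].mean()/L[:,2].mean()*1000)
hs=None
```

```text
[-3.000e-02  2.700e-02 -7.746e+00  5.300e-02  5.000e-03  2.000e-03] [0.07763636 0.096      0.08672727 0.00490909 0.00563636 0.00581818]
-6.799531802479718
```

The trial lift is level, 0.79 kg, and the balance point is 6.8 mm farther towards the head. I'll set it back, shift and regrip.

```bash
python3 -m crank '[[[0,0,0.3],0],[[0,0,0.3],0],[[0,0,0.2],0],[[0,0,0.15],0],[[0,0,0.15],0],[[0,0,0],0],[[0,0,0],0]]'
python3 -m crank '[[[0,0,0],0],[[0,0,0],0],[[0,0,0],0],[[0,0,0],0],[[-0.2,0,0],0],[[-0.15,0,0],0],[[0,0,0],0],[[0,0,0],0]]' -0.2
python3 need.py 545.5 33.2 68 90
python3 -m crank '[[[0,0,0],0],[[0,0,0],0],[[0,0,0],0],[[0,0,0],0],[[0,0,0],0],[[0,0,0],0]]' 1
python3 -m crank '[[[0,0,-0.2],0],[[0,0,-0.3],0],[[0,0,-0.3],0],[[0,0,-0.4],0],[[0,0,-0.8],0],[[0,0,-0.8],0],[[0,0,-0.8],0],[[0,0,0],0]]'
python3 - <<'E'
from h import *
L=[]
for i in range(20): c=cap("wrist");o=manip.get_obs();L.append(np.r_[o["ft_force"],o["torque"]])
L=np.array(L[3:]);print(L.mean(0).round(3),L[:,3].mean()/L[:,2].mean()*1000,o["tool_pos"])
hs=cv2.cvtColor(c["img"],cv2.COLOR_RGB2HSV);k=cv2.inRange(hs,np.array((15,20,150)),np.array((32,140,255)));v,u=np.nonzero(cv2.erode(k,np.ones((3,3))));B=dep(c,np.c_[u,v]);B=B[(B[:,2]>90)&(B[:,2]<180)&(abs(B[:,0]-545)<20)]
for y in range(60,200,20):
    q=B[abs(B[:,1]-y)<5]
    if len(q)>20: print(y,np.median(q,0).round(1))
E
```

```text
time: 19.17
tool_pos: [545.9, 39.9, 68.9]
tool_rot: [2.22, 2.222, -0.0]
ft_force: [-3.7, -0.0, 0.3]
grip_width: 0.219
grip_force: 60.3
time: 19.83
tool_pos: [545.8, 32.6, 68.3]
tool_rot: [2.221, 2.222, 0.0]
ft_force: [-0.1, -0.3, 1.3]
grip_width: 0.597
grip_force: 0.0
now [545.8  32.6  68.3] yaw 90.0 turn units 0.0 shift(after turn) [ 0.03 -0.01  0.02]
F [-0.1 -0.3  1.3] T [-0.048 -0.033  0.006] w 0.597 gf 0.0 t 19.8333 j6 [-0.15  0.26  1.92  0.    0.96 -0.15]
time: 20.33
tool_pos: [546.0, 32.9, 68.5]
tool_rot: [2.22, 2.222, 0.001]
ft_force: [1.7, -0.2, 0.9]
grip_width: 0.22
grip_force: 60.4
time: 21.0
tool_pos: [547.9, 32.7, 144.3]
tool_rot: [2.217, 2.218, 0.007]
ft_force: [1.9, -0.2, -7.2]
grip_width: 0.224
grip_force: 59.6
[ 3.000e-02 -1.040e-01 -7.882e+00  7.000e-03 -0.000e+00 -3.000e-03] -0.9064731894922343 [545.73622524  32.94655309 140.33208013]
60 [545.8  60.1 140.8]
80 [545.7  80.1 140.7]
100 [545.7 100.  140.7]
120 [545.7 120.2 140.7]
```

Balanced (offset −0.9 mm) and level. Next I'll find the tray properly with the largest contour, since the earlier mask took in the bottle.

Run:
```python
from h import *
import pickle
a,b=pickle.load(open("s0.pkl","rb"))
for n,c,bx in(("top",a,(330,145,435,300)),("side",b,(265,140,400,195))):
    hs=cv2.cvtColor(c["img"],cv2.COLOR_RGB2HSV);k=cv2.inRange(hs,np.array((0,0,95)),np.array((180,90,255)));z=np.zeros_like(k);x0,y0,x1,y1=bx;z[y0:y1,x0:x1]=k[y0:y1,x0:x1]
    z=cv2.morphologyEx(z,cv2.MORPH_CLOSE,np.ones((3,3)))
    cs=max(cv2.findContours(z,0,1)[0],key=cv2.contourArea);h=cv2.convexHull(cs)
    W=plane(c,h[:,0].astype(float),16)[:,:2]
    r=cv2.minAreaRect(W.astype(np.float32));print(n,r);print(cv2.boxPoints(r).round(0).tolist())
    if n=="top": print(np.median(dep(c,[(380,223),(370,200),(390,250),(365,230)]),0))
hs=cv2.cvtColor(a["img"],cv2.COLOR_RGB2HSV);k=cv2.inRange(hs,np.array((0,0,110)),np.array((180,90,255)))[132:160,316:341];v,u=np.nonzero(k);print("bottle",plane(a,(u.mean()+316,v.mean()+132),60),len(u))
```

```text
top ((540.4500732421875, -311.855712890625), (375.2589111328125, 166.9969024658203), 16.550392150878906)
[[337.0, -285.0], [384.0, -445.0], [744.0, -338.0], [697.0, -178.0]]
[ 529.2738686  -301.36220128    2.00486806]
side ((537.317626953125, -298.84539794921875), (370.8527526855469, 184.56460571289062), 16.870622634887695)
[[333.0, -264.0], [387.0, -441.0], [742.0, -333.0], [688.0, -157.0]]
bottle [[ 761.41674893 -151.47129076   60.        ]] 304
```

The tray is at (540,−311), yaw 16.6°. At the present grip depth the fingertips would strike the tray floor, so I'll set the rake back and regrip about 11 mm higher.

```bash
python3 -m crank '[[[0,0,0.7],0],[[0,0,0.7],0],[[0,0,0.7],0],[[0,0,0.6],0],[[0,0,0.2],0],[[0,0,0],0],[[0,0,0],0]]'
python3 need.py 545.7 33 68.6 90
```

```text
time: 22.58
tool_pos: [546.0, 32.9, 82.6]
tool_rot: [2.22, 2.222, 0.0]
ft_force: [0.1, -0.2, -8.1]
grip_width: 0.224
grip_force: 59.4
now [546.   32.9  82.6] yaw 90.0 turn units 0.01 shift(after turn) [ 0.   -0.02  0.7 ]
F [ 0.1 -0.2 -8.1] T [ 0.028 -0.069 -0.049] w 0.224 gf 59.4 t 22.5833 j6 [-0.15  0.24  1.92  0.    0.98 -0.15]
```

```bash
python3 -m crank '[[[0,0,0.25],0],[[0,0,0.2],0],[[0,0,0.15],0],[[0,0,0.1],0],[[0,0,0],0],[[0,0,0],0]]'
python3 -m crank '[[[0,0,0],0],[[0,0,0],0],[[0,0,0],0],[[0,0,-0.3],0],[[0,0,-0.25],0],[[0,0,0],0],[[0,0,0],0]]' -0.2
python3 need.py 545.7 32.2 79.5 90
```

```text
time: 23.08
tool_pos: [546.0, 32.9, 68.5]
tool_rot: [2.22, 2.222, 0.001]
ft_force: [0.8, 0.6, -5.6]
grip_width: 0.222
grip_force: 59.8
time: 23.67
tool_pos: [546.4, 32.8, 80.3]
tool_rot: [2.219, 2.221, 0.002]
ft_force: [0.5, 0.1, 0.0]
grip_width: 0.607
grip_force: 0.0
now [546.4  32.8  80.3] yaw 90.0 turn units 0.01 shift(after turn) [-0.03 -0.04  0.04]
F [0.5 0.1 0. ] T [ 0.024  0.035 -0.03 ] w 0.607 gf 0.0 t 23.6667 j6 [-0.15  0.24  1.92 -0.    0.98 -0.15]
```

```bash
python3 -m crank '[[[0,0,0],0],[[0,0,0],0],[[0,0,0],0],[[0,0,0],0],[[0,0,0],0],[[0,0,0],0],[[0,0,0],0]]' 1
python3 -m crank '[[[0,0,-0.2],0],[[0,0,-0.3],0],[[0,0,-0.3],0],[[0,0,-0.4],0],[[0,0,-0.7],0],[[0,0,-0.8],0],[[0,0,-0.8],0],[[0,0,0],0]]'
python3 -m crank '[[[0,0,-0.6],0],[[0,0,-0.6],0],[[0,0,-0.5],0],[[0,0,0],0]]'
python3 - <<'E'
from h import *
L=[]
for i in range(10): c=cap("wrist");o=manip.get_obs();L.append(np.r_[o["ft_force"],o["torque"]])
L=np.array(L[3:]);print(L.mean(0).round(3),L[:,3].mean()/L[:,2].mean()*1000,o["tool_pos"])
hs=cv2.cvtColor(c["img"],cv2.COLOR_RGB2HSV);k=cv2.inRange(hs,np.array((15,20,150)),np.array((32,140,255)));v,u=np.nonzero(cv2.erode(k,np.ones((3,3))));B=dep(c,np.c_[u,v]);B=B[(B[:,2]>90)&(B[:,2]<200)&(abs(B[:,0]-545)<20)]
for y in range(60,200,20):
    q=B[abs(B[:,1]-y)<5]
    if len(q)>20: print(y,np.median(q,0).round(1))
E
python3 need.py 475 -330.5 180 16.6
```

```text
time: 24.25
tool_pos: [545.9, 32.9, 79.4]
tool_rot: [2.22, 2.222, 0.0]
ft_force: [-0.1, -0.2, 1.8]
grip_width: 0.217
grip_force: 60.4
time: 24.92
tool_pos: [547.9, 32.7, 153.2]
tool_rot: [2.216, 2.218, 0.007]
ft_force: [1.5, -0.6, -6.6]
grip_width: 0.215
grip_force: 59.5
time: 25.25
tool_pos: [547.2, 32.8, 186.1]
tool_rot: [2.218, 2.22, 0.004]
ft_force: [1.0, 0.2, -6.5]
grip_width: 0.218
grip_force: 59.8
[-1.790e-01 -1.320e-01 -7.869e+00  6.000e-03  4.000e-03 -1.100e-02] -0.7522625454593642 [545.52790168  32.95252    182.88776012]
60 [545.8  60.  172.2]
80 [545.8  80.1 172.2]
100 [545.8 100.1 172.2]
120 [545.8 120.2 172.2]
140 [545.6 136.2 172.2]
now [545.5  33.  182.9] yaw 90.0 turn units 16.02 shift(after turn) [-8.57 16.41  0.14]
F [-0.   0.3 -7.4] T [-0.028 -0.034 -0.009] w 0.216 gf 59.7 t 25.75 j6 [-0.15  0.08  1.88 -0.    1.18 -0.15]
```

Level and balanced. Carrying it over.

```bash
python3 -m crank '[[[-0.4,0,0],0],[[-0.7,0,0],0],[[-0.8,0,0],0],[[-0.8,0,0],0],[[-0.8,0,0],0],[[-0.8,0,0],0],[[-0.8,0,0],0],[[-0.8,0,0],0]]'
python3 -m crank '[[[-0.8,0,0],0],[[-0.8,0,0],0],[[-0.8,0,0],0],[[-0.8,0,0],0],[[-0.8,0,0],0],[[-0.8,0,0],0],[[-0.7,0,0],0],[[-0.4,0,0],0.2]]'
python3 -m crank '[[[0,0,0],0.5],[[0,0,0],0.8],[[0,0,0],0.8],[[0,0,0],0.8],[[0,0,0],0.8],[[0,0,0],0.8],[[0,0,0],0.8],[[0,0,0],0.8]]'
python3 -m crank '[[[0,0,0],0.8],[[0,0,0],0.8],[[0,0,0],0.8],[[0,0,0],0.8],[[0,0,0],0.8],[[0,0,0],0.8],[[0,0,0],0.8],[[0,0,0],0.8]]'
python3 -m crank '[[[0,0,0],0.8],[[0,0,0],0.8],[[0,0,0],0.8],[[0,0,0],0.6],[[0,0,0],0.3],[[0,0,0],0],[[0,0,0],0]]'
python3 need.py 475 -330.5 180 16.6
```

```text
time: 26.42
tool_pos: [545.6, -86.5, 183.3]
tool_rot: [2.221, 2.222, -0.0]
ft_force: [0.7, -0.0, -8.8]
grip_width: 0.217
grip_force: 59.6
time: 27.08
tool_pos: [545.8, -205.1, 183.4]
tool_rot: [2.24, 2.202, -0.001]
ft_force: [0.4, 0.6, -8.0]
grip_width: 0.216
grip_force: 59.6
time: 27.75
tool_pos: [545.9, -203.1, 183.2]
tool_rot: [-2.707, -1.593, 0.0]
ft_force: [1.4, 1.1, -7.5]
grip_width: 0.214
grip_force: 59.6
time: 28.42
tool_pos: [545.9, -203.1, 183.2]
tool_rot: [-3.022, -0.856, 0.0]
ft_force: [-0.3, 0.3, -8.8]
grip_width: 0.215
grip_force: 59.6
time: 29.0
tool_pos: [545.9, -203.1, 183.2]
tool_rot: [-3.108, -0.458, 0.0]
ft_force: [0.6, 0.1, -7.0]
grip_width: 0.218
grip_force: 59.6
now [ 545.9 -203.1  183.2] yaw 16.8 turn units 0.03 shift(after turn) [-5.22  5.09  0.16]
F [ 0.6  0.1 -7. ] T [ 0.013 -0.067  0.008] w 0.218 gf 59.6 t 29.0 j6 [-0.55  0.17  1.79  0.    1.19  0.73]
```

```bash
python3 -m crank '[[[-0.4,0.4,0],0],[[-0.8,0.8,0],0],[[-0.8,0.8,0],0],[[-0.8,0.8,0],0],[[-0.8,0.8,0],0],[[-0.8,0.8,0],0],[[-0.6,0.5,0],0],[[-0.2,0.2,0],0]]'
python3 -m crank '[[[0,0,0.5],0],[[0,0,0.8],0],[[0,0,0.8],0],[[0,0,0.8],0],[[0,0,0.8],0],[[0,0,0.5],0],[[0,0,0],0],[[0,0,0],0]]'
python3 - <<'E'
from h import *
c=cap("wrist");save(c,"w5.png")
E
python3 need.py 475 -330.5 33.5 16.6
```

```text
time: 29.67
tool_pos: [474.2, -333.1, 183.4]
tool_rot: [3.108, 0.453, -0.001]
ft_force: [0.3, -0.6, -7.5]
grip_width: 0.219
grip_force: 59.7
time: 30.33
tool_pos: [475.6, -329.9, 98.6]
tool_rot: [-3.107, -0.457, 0.001]
ft_force: [-0.1, 0.6, -7.9]
grip_width: 0.221
grip_force: 59.6
now [ 476.2 -330.6   99.8] yaw 16.7 turn units 0.03 shift(after turn) [-0.05 -0.02  3.31]
F [ 0.8 -0.9 -6.7] T [-0.026 -0.001  0.012] w 0.214 gf 59.6 t 30.3833 j6 [-0.8   0.28  1.83  0.    1.03  0.48]
```

View pics/w5.png

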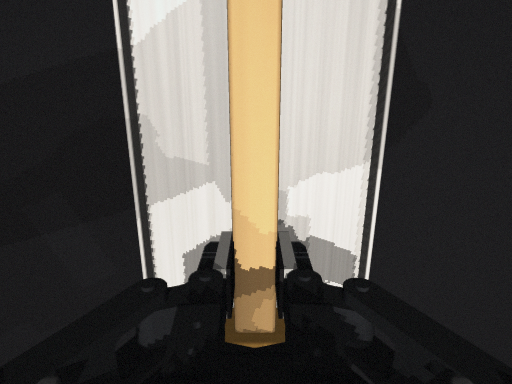

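The rake is centred and parallel between the tray's walls, batten at columns 230–280 with rims at about 130 and 385. Lengthwise there is about 30 mm of margin at each end. Lowering.

```bash
python3 -m crank '[[[0,0,0.5],0],[[0,0,0.7],0],[[0,0,0.7],0],[[0,0,0.5],0],[[0,0,0.3],0],[[0,0,0.1],0],[[0,0,0],0],[[0,0,0],0]]'
python3 need.py 475 -330.5 33.5 16.6
python3 -m crank '[[[0,0,0.1],0],[[0,0,0.1],0],[[0,0,0.05],0],[[0,0,0],0],[[0,0,0],0]]'
python3 need.py 475 -330.5 33.5 16.6
```

```text
time: 31.05
tool_pos: [476.0, -331.0, 43.7]
tool_rot: [3.108, 0.456, 0.001]
ft_force: [0.4, 0.8, -7.6]
grip_width: 0.212
grip_force: 59.6
now [ 476.  -331.    43.7] yaw 16.7 turn units 0.02 shift(after turn) [-0.04 -0.04  0.51]
F [ 0.4  0.8 -7.6] T [ 0.01  -0.03   0.028] w 0.212 gf 59.6 t 31.05 j6 [-0.8   0.37  1.84 -0.    0.93  0.48]
time: 31.47
tool_pos: [475.6, -330.6, 38.3]
tool_rot: [-3.108, -0.456, 0.0]
ft_force: [0.3, 0.1, -7.8]
grip_width: 0.212
grip_force: 59.7
now [ 475.6 -330.6   38.3] yaw 16.7 turn units 0.02 shift(after turn) [-0.03 -0.02  0.24]
F [ 0.3  0.1 -7.8] T [ 0.009 -0.005  0.002] w 0.212 gf 59.7 t 31.4667 j6 [-0.8   0.38  1.84  0.    0.92  0.48]
```

```bash
python3 -m crank '[[[0,0,0.08],0],[[0,0,0.06],0],[[0,0,0],0],[[0,0,0],0]]'
python3 -m crank '[[[0,0,0.05],0],[[0,0,0.03],0],[[0,0,0],0],[[0,0,0],0]]'
python3 -m crank '[[[0,0,0.05],0],[[0,0,0],0],[[0,0,0],0]]'
```

```text
time: 31.8
tool_pos: [475.5, -330.6, 35.3]
tool_rot: [-3.108, -0.456, 0.0]
ft_force: [-0.3, -0.1, -7.2]
grip_width: 0.215
grip_force: 59.7
time: 32.13
tool_pos: [475.6, -330.6, 33.8]
tool_rot: [-3.108, -0.456, 0.0]
ft_force: [-0.0, 0.0, -7.2]
grip_width: 0.215
grip_force: 59.7
time: 32.38
tool_pos: [475.7, -330.7, 32.9]
tool_rot: [3.108, 0.456, 0.0]
ft_force: [-0.3, -0.7, -6.6]
grip_width: 0.22
grip_force: 59.8
```

```bash
python3 -m crank '[[[0,0,0.04],0],[[0,0,0],0],[[0,0,0],0]]'
python3 -m crank '[[[0,0,0.04],0],[[0,0,0],0],[[0,0,0],0]]'
```

```text
time: 32.63
tool_pos: [475.7, -330.7, 32.9]
tool_rot: [-3.108, -0.457, 0.0]
ft_force: [-3.3, 3.1, 2.6]
grip_width: 0.213
grip_force: 61.2
time: 32.88
tool_pos: [475.7, -330.8, 32.9]
tool_rot: [-3.108, -0.457, 0.001]
ft_force: [-6.6, 6.2, 9.1]
grip_width: 0.218
grip_force: 62.0
```

It's down on the floor. Release, rise and look.

```bash
python3 -m crank '[[[0,0,-0.05],0],[[0,0,0],0],[[0,0,0],0],[[0,0,0],0],[[0,0,0],0],[[0,0,0],0]]' -0.2
python3 -m crank '[[[0,0,-0.5],0],[[0,0,-0.8],0],[[0,0,-1],0],[[0,0,-1],0],[[0,0,-1],0],[[0,0,-1],0],[[0,0,-1],0],[[0,0,-1],0]]'
python3 -m crank '[[[-0.5,-1,-1],0],[[0,-1,-1],0],[[0,-1,-1],0],[[0,-1,0],0],[[0,-1,0],0],[[0,-1,0],0],[[0,-0.5,0],0],[[0,0,0],0]]'
python3 - <<'E'
from h import *
a=cap("top");b=cap("side")
A=cv2.resize(a["img"][130:310,100:440],None,fx=1.17,fy=1.17);B=b["img"][110:384,190:590]
n=np.zeros((600,800,3),np.uint8)
A=cv2.resize(a["img"][130:310,100:440],(566,300));B=cv2.resize(b["img"][120:384,190:440],(284*1,300));B2=cv2.resize(b["img"][135:200,260:400],(640,297))
n[:300,:566]=A;n[300:597,:640]=B2
cv2.imwrite("pics/f1.png",n[:,:,::-1])
E
```

```text
time: 33.38
tool_pos: [475.8, -330.8, 32.3]
tool_rot: [3.108, 0.456, 0.0]
ft_force: [0.4, 0.5, 0.2]
grip_width: 0.601
grip_force: 0.0
time: 34.05
tool_pos: [475.6, -330.6, 180.1]
tool_rot: [3.108, 0.456, 0.001]
ft_force: [0.1, -0.1, 0.1]
grip_width: 0.601
grip_force: 0.0
time: 34.72
tool_pos: [428.3, -207.6, 238.7]
tool_rot: [3.108, 0.459, 0.001]
ft_force: [-0.2, -0.0, 0.8]
grip_width: 0.599
grip_force: 0.0
```

View pics/f1.png

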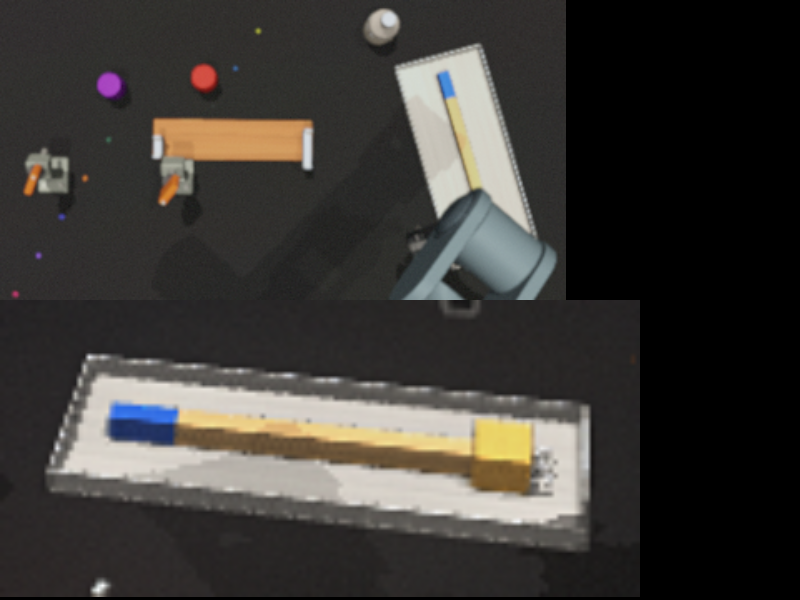

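The picture shows the rake lying flat and right side up inside the tray. The jars, bottle and spare clamp are undisturbed, and the arm is clear.

```bash
python3 -c "
from station import manip
print(manip.finish_job())"
```

```text
the job is handed in; nothing more can be done
None
```

I undid the holding clamp by about 115° (it loosened in the second direction I tried), lifted the rake level near its balance point, laid it flat and right side up in the tray, and handed the job in at about 35 s, with the spare clamp, jars and bottle left alone.

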